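# Fetch the wide-groove crimp die from its locked drawer and set it in the press holder

### The arm

A 7-joint arm with a two-finger parallel gripper is mounted at the origin on the work surface; the furniture and walls round the work are solid. World frame = base frame: x ahead of the robot, y to its left, z up, the work surface at z = 0. Lengths are in m, angles in rad, forces in N, time in s.
With the tool pointing down it reaches from about 0.425 to 0.95 m from the base axis. Payload 16.7 kg.
Tool frame: the origin (TCP) lies on the centre line of the jaws, within the pads' length; the fingertips stand 17 mm ahead of it and the grasp point (between the pads) lies 2 mm behind it; z points along the fingers, y is the line along which they close (so a half turn about z gives the same grasp; the last joint's range is limited). The gripper opens to 94 mm and grips with 3 to 60 N. Pads are 16 mm wide; open, the fingers measure 119 mm over their backs; the gripper's body (75 mm by 177 mm) begins 78 mm behind the grasp point.
Start: joints at [1.153, 0.426, 0.074, 1.606, -0.034, 1.111, -0.067], TCP at [0.179, -0.651, 0.222] pointing down, gripper open.
Joint ranges: [-2.85, 2.85], [-0.5, 2.14], [-1.23, 1.37], [0.21, 2.46], [-1.02, 4.16], [0.16, 2.05], [-2.73, 2.73]. Speed limits (rad/s): [1.89, 1.89, 2.39, 2.39, 3.01, 3.01, 3.01].

### API

Orientations are given as a rotation vector (axis times angle).
In Python, from cell import robot gives the robot as it stands.
- The arm moves only by the tool tcp_steps, called after "Emit:" by a JSON object that holds its "fn" and its "kwargs", one argument or row to a line. Schema: {"type":"object","properties":{"rows":{"type":"array","items":{"type":"array","items":{"type":"number"},"minItems":6,"maxItems":6},"minItems":1,"maxItems":12},"finger_gap":{"type":"number"},"only":{"type":"string"},"quiet":{"type":"boolean"},"lines":{"type":"string"}},"required":["rows"],"additionalProperties":false}. rows is a list of rows, 1 to 12 of them, each of 6 numbers: dx, dy, dz in m, then a rotation vector rx, ry, rz in rad; each row shifts and turns the commanded pose from where the row before left it, along the tool's axes as they then stand; what a row does not reach is not made up. A row lasts 1/12 s, in which the tool goes at most 0.0417 m and 0.125 rad, less where a joint would pass 70% of its speed; a pose out of reach is approached as far as the arm can. finger_gap is the opening from 0.0 (shut) to 1.0 (fully open), set as the call begins (left out keeps the last). The fingers move at their own pace and stop on an object; the grip force is fixed at half the most. Time passes only in rows, so rows that do not move let the fingers close. The tool returns the time, the measured TCP pose, the force, the opening and the grip force at its end. only (a regular expression) keeps the lines of the reply that match it, lines (a string "A,B") keeps lines A to B, and quiet returns only ok. Input that does not fit is refused with a message, and nothing moves.
- robot.state(): the state, without advancing time (a new reading comes with each control period).
- robot.snapshot(name): name is "scene" or "side" or "wrist"; returns a dict with "color" (420x560x3 uint8, red, green, blue), "camera_matrix" (3x3 intrinsics, pixels), "cam_to_world" (4x4, takes a point from camera to world coordinates); the wrist camera has in their place "T_tool_cam" (4x4, takes a point from camera to tool coordinates, whose origin is the TCP and whose axes are the flange's). Camera axes: x right, y down, z forward; pixel columns grow to the right and rows downward; lengths in m; the calibration is good to about 2 mm. A picture is of the moment at which its call begins: read the wrist's pose just before it. There is no depth.
- robot.sign_off(): hands the job in; it is judged then, once.
The state is a dict: "clock": time; "q": joint angles; "joint_velocities": joint speeds; "tau": joint torques, N m; "ee_pos": TCP position; "orientation": TCP orientation; "contact_force": force on the tool from outside, world axes, zero at the start; "moment": the same for the moment, N m; "grip_width": opening from 0.0 (shut) to 1.0 (fully open); "finger_force": force on a finger pad.
Only numpy, scipy, OpenCV 4.12 (cv2) and the standard library are available. Lean on these libraries where they do the work, as an engineer would, in place of code of your own. Each camera call takes 0.05 s, during which the arm holds its last target. There are 200 camera calls.

### The job

Loosen the lock knob on the little steel die cabinet (its thread is left-handed, so it loosens clockwise seen from above) and pull the drawer by its handle right out to its stop. Take out the crimp die with the single wide groove, lay it down on the bench groove up and let go of it, then take it again by its two ends and set it, groove up, fully down between the two cheeks of the die holder with its ends level with the cheek ends; do not drop it in. Leave the die with the two narrow grooves in the drawer.

Things in the scene. Friction and masses are not known exactly. Their poses are not given: they have to be found in the camera images.
- die_cabinet: fixed low grey sheet-steel cabinet, 160 (x) x 220 (y) x 78 mm high, to the right ahead of the robot; origin at the centre of its underside on the bench, x points from the drawer front to the back; the drawer slides out to -x. The drawer front stands 8 mm proud of the cabinet (its outer face at x = -88 mm when shut).
- lock_knob (a joint): black lock knob on the cabinet's top, 48 mm across, with an upright bar grip; angle in rad, 0 = tight (stop), grows clockwise seen from above, stop at 1.35. Left-hand thread: it draws up a bolt that blocks the drawer; the bolt is clear from about 1.1 rad. The knob itself does not rise; about 0.04 N m turns it and it stays where it is left. It starts between 0 and 0.15.
- lock_knob_grip (a point): point on the knob's vertical axis at the height where to grip it; 13 mm in front of the cabinet's centre. At angle 0 the knob's bar (the plain part to pinch) lies along the cabinet's x axis, and turns with the knob; the point's x axis runs along the bar
- die_drawer (a joint): travel of the drawer in m along the cabinet's -x; 0 shut, stop at 0.11; needs about 2 N plus 6 N per m/s once unlocked, and 3 mm of play while locked
- drawer_handle (a point): middle of the drawer's handle bar, a round steel bar 10 mm thick and 74 mm long along the cabinet's y, level, 58 mm above the bench and 16 mm below the top of the drawer's front, its axis 42 mm in front of the drawer's face (37 mm free behind it); moves with the drawer; axes parallel to the cabinet's
- drawer_floor (a point): point on the drawer's inner floor (18 mm above the bench) midway between the dies; moves with the drawer; axes as the cabinet's. The dies lie 48 mm to either side of it (+y or -y, varies), centred in x. Drawer walls and the rib behind the dies reach 40 mm above this floor. Die ends are only 5 to 10 mm from front and rib; 30 mm or more are free beside their long sides.
- wide_die: crimp die, dark steel block 60 (x) x 40 (y) x 38 mm high, 0.35 kg, with ONE wide groove (20 mm wide, 12 mm deep) along the middle of its top in x, from end to end; origin at the centre of its underside. Starts in the drawer, its x along the cabinet's x.
- twin_die: the other crimp die, same outside size and steel, with TWO narrow grooves (8 mm wide) along its top; origin at the centre of its underside. Starts in the drawer; stays there.
- die_holder: fixed die holder, straight ahead of the robot: steel base plate 140 (x) x 96 (y) x 12 mm with two grey cheeks 60 mm long in x, 16 mm thick, 28 mm high above the plate, 46 mm apart in y, open above and at both x ends; origin at the centre of its underside. The die goes between the cheeks, its x along the holder's x, either way round; no room for fingers between die and cheeks.
- holder_bed (a point): centre of the holder's bed between the cheeks, on the plate's top, 12 mm above the bench; axes as the holder's. To its right, towards the cabinet, a switch board with a grey plug stands up to 125 mm high, to its left a lidded tub 130 mm high: carry things over them. The bench 0.42 m ahead of the robot, in front of the holder, is free to lay things on; the cables there do not obstruct

How it is judged:
On the way, in this order (a step that is already met when the one before it is completed fails the run):
1. the lock knob is loosened clockwise (1.1 rad or more) (value of joint lock_knob above 1.1 rad), for 0.1 s.
2. the drawer is pulled out to its stop (100 mm or more) (value of joint die_drawer above 0.1 m), for 0.2 s.
3. the wide-groove die lies on the bench, groove up, at rest and let go of (height (world z) of wide_die below 0.006 m and angle between wide_die's own z axis and vertical below 0.15 rad and linear speed of wide_die below 0.02 m/s and contact force between the fingers and wide_die below 0.05 N), for 0.2 s.
At the end, for the whole second after the job is handed in: The wide-groove die rests groove up on the bed between the holder's cheeks: within 3 mm of fully down, centred within 8 mm along the cheeks, in line with them and upright (0.06 rad); the twin-groove die still lies on the drawer's floor (x of wide_die in the frame of holder_bed between -0.008 and 0.008 m and y of wide_die in the frame of holder_bed between -0.006 and 0.006 m and z of wide_die in the frame of holder_bed between -0.003 and 0.003 m and angle between the x axis of wide_die and the x axis of holder_bed, either way round below 0.2 rad and angle between wide_die's own z axis and vertical below 0.06 rad and linear speed of wide_die below 0.01 m/s and z of twin_die in the frame of drawer_floor between -0.004 and 0.01 m and horizontal distance between twin_die and drawer_floor below 0.085 m); the robot touches nothing.
It fails at once if the die is dropped into the holder (let go of more than 10 mm above its bed) (horizontal distance between wide_die and holder_bed below 0.05 m and z of wide_die in the frame of holder_bed above 0.01 m and contact force between the fingers and wide_die below 0.05 N).
It also fails if it takes over 72 s, if anything falls off the work surface, if the arm or the gripper's body presses on something with over 40 N, if the wrist force passes 120 N, or if a joint passes its speed limit or range.

## Working session

There is one attempt and no reset: what is moved stays moved. The work goes in short steps, Python scripts to look and compute and a tool call to move; the robot and the scene stay as the last step left them, time stands still between calls to the robot, and variables do not carry over. Pictures are saved under pics/ and viewed, at most 10 in all, crops included, and the job is handed in when it is done.

```bash
ls; mkdir -p pics; python3 - <<'E'
from cell import robot
import cv2,numpy as np
s=robot.state();print(s)
for n in("scene","side"):
    d=robot.snapshot(n);cv2.imwrite(f"pics/{n}0.png",d["color"][:,:,::-1]);np.savez(f"{n}.npz",K=d["camera_matrix"],T=d["cam_to_world"]);print(d["camera_matrix"],d["cam_to_world"])
d=robot.snapshot("wrist");cv2.imwrite("pics/wrist0.png",d["color"][:,:,::-1]);print(d["camera_matrix"],d["T_tool_cam"]);np.savez("wrist.npz",K=d["camera_matrix"],T=d["T_tool_cam"])
E
```

```text
cell.py
pics
{'clock': 0.0, 'q': array([ 1.15248075,  0.42670283,  0.07385862,  1.60661928, -0.034089  ,
        1.11080641, -0.0671075 ]), 'joint_velocities': array([ 0.00055969, -0.00031621, -0.00072148, -0.00108049, -0.00101047,
        0.00091086, -0.00090964]), 'tau': array([-7.98565143e-04, -9.35819578e+01,  3.66707146e+00, -4.54195189e+01,
       -4.86002129e-02,  2.00794026e-02,  1.72756836e-04]), 'ee_pos': array([ 0.17912241, -0.65035763,  0.22178989]), 'orientation': array([-3.11203171e+00, -4.20752408e-01,  4.31471027e-04]), 'contact_force': array([ 0.3863553, -0.062634 ,  0.059693 ]), 'moment': array([-0.02614665,  0.02823395, -0.00731462]), 'finger_force': 0.0, 'grip_width': 0.9990956940070482}
[[465.99852192   0.         277.10155218]
 [  0.         465.99852192 213.03323418]
 [  0.           0.           1.        ]] [[-0.91484252 -0.28498655  0.28608709  0.29056416]
 [-0.40363575  0.66622159 -0.62707812  0.35853452]
 [-0.01188857 -0.68915271 -0.7245186   0.73851239]
 [ 0.          0.          0.          1.        ]]
[[483.47146115   0.         276.39757404]
 [  0.         483.47146115 210.59937395]
 [  0.           0.           1.        ]] [[ 0.98484023 -0.09206776  0.14701445  0.37676538]
 [-0.17341521 -0.50249005  0.84701294 -1.13423903]
 [-0.00410928 -0.85966696 -0.51083837  0.67200401]
 [ 0.          0.          0.          1.        ]]
[[308.74092724   0.         279.96038362]
 [  0.         308.74092724 209.07477457]
 [  0.           0.           1.        ]] [[-2.58446023e-04 -9.59302355e-01 -2.82380816e-01  8.16873586e-02]
 [ 9.99999831e-01 -1.00602182e-04 -5.73474046e-04 -1.10592212e-03]
 [ 5.21726876e-04 -2.82380916e-01  9.59302218e-01 -1.62415675e-01]
 [ 0.00000000e+00  0.00000000e+00  0.00000000e+00  1.00000000e+00]]
```
View pics/scene0.png

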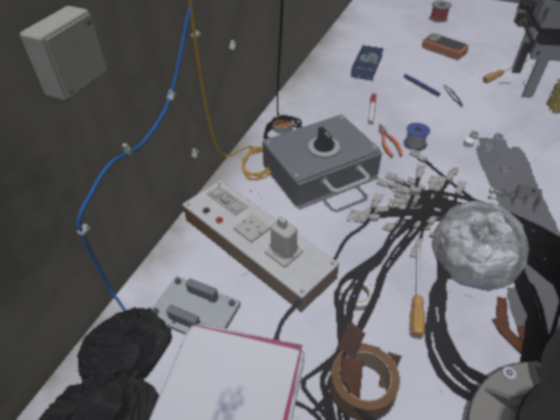

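View pics/side0.png

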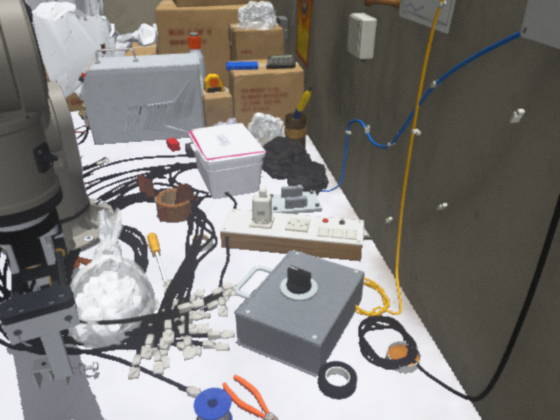

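Scene view: the cabinet top spans about (263,150)-(345,118)-(381,152)-(298,182), with the knob at (323,143), the handle at (348,190) and the holder at (197,305). Side view: the cabinet top spans about (240,300)-(318,253)-(363,270)-(318,345), with the knob at (298,280) and the holder at (293,198).

```bash
cat > h.py <<'E'
import cv2,numpy as np
from scipy.spatial.transform import Rotation as R
def cam(n,pose=None):
    c=np.load(n+".npz");K,T=c["K"],c["T"]
    if pose is not None:
        W=np.eye(4);W[:3,:3]=R.from_rotvec(pose["orientation"]).as_matrix();W[:3,3]=pose["ee_pos"];T=W@T
    return K,T
def plane(px,z,KT):
    K,T=KT;px=np.atleast_2d(np.float64(px));d=np.c_[px,np.ones(len(px))]@np.linalg.inv(K).T@T[:3,:3].T
    return T[:3,3]+d*((z-T[2,3])/d[:,2])[:,None]
def proj(P,KT):
    K,T=KT;p=(np.atleast_2d(P)-T[:3,3])@T[:3,:3]@K.T;return p[:,:2]/p[:,2:]
def tri(pa,A,pb,B):
    M=np.zeros((3,3));v=np.zeros(3)
    for p,c in((pa,A),(pb,B)):
        o=c[1][:3,3];d=plane(p,0,c)[0]-o;d/=np.linalg.norm(d);Q=np.eye(3)-np.outer(d,d);M+=Q;v+=Q@o
    return np.linalg.solve(M,v)
E
python3 - <<'E'
from h import *
for n,seed in(("scene",[(290,150),(350,140),(300,165)]),("side",[(280,310),(320,270),(330,300)])):
    im=cv2.imread(f"pics/{n}0.png");g=cv2.GaussianBlur(im,(3,3),0)
    for s in seed[:2]:print(n,s,g[s[1],s[0]])
    m=np.zeros((im.shape[0]+2,im.shape[1]+2),np.uint8)
    for s in seed: cv2.floodFill(g.copy(),m,s,0,(9,)*3,(9,)*3,cv2.FLOODFILL_FIXED_RANGE|cv2.FLOODFILL_MASK_ONLY|(255<<8)|4)
    m=cv2.morphologyEx(m[1:-1,1:-1],cv2.MORPH_CLOSE,np.ones((5,5)));c=max(cv2.findContours(m,0,2)[0],key=cv2.contourArea)
    w=plane(c[:,0],.078,cam(n))[:,:2];r=cv2.minAreaRect((w*1000).astype(np.float32));print(r,cv2.contourArea((w*1000).astype(np.float32)),cv2.boxPoints(r).round())
    x,y,a,b=cv2.boundingRect(c);o=im.copy();cv2.drawContours(o,[c],-1,(0,0,255),1);cv2.imwrite(f"pics/{n}_c.png",cv2.resize(o[max(0,y-20):y+b+60,x-20:x+a+20],None,fx=3,fy=3,interpolation=2)[:600,:400])
a,b=[cv2.imread(f"pics/{n}_c.png") for n in("scene","side")]
k=np.zeros((600,800,3),np.uint8);k[:a.shape[0],:a.shape[1]]=a;k[:b.shape[0],400:400+b.shape[1]]=b;cv2.imwrite("pics/both.png",k)
# holder mask crop omitted
E
```

```text
scene (290, 150) [112 106 103]
scene (350, 140) [113 107 104]
((551.1813354492188, -445.63494873046875), (223.28053283691406, 173.21946716308594), 48.02736282348633) 31801.454727471806 [[ 412. -471.]
 [ 541. -587.]
 [ 690. -421.]
 [ 561. -305.]]
side (280, 310) [156 149 142]
side (320, 270) [158 152 147]
((544.6619262695312, -448.023193359375), (214.90333557128906, 164.90548706054688), 51.5931282043457) 31885.828498745803 [[ 413. -481.]
 [ 543. -583.]
 [ 676. -415.]
 [ 547. -313.]]
```

View pics/both.png

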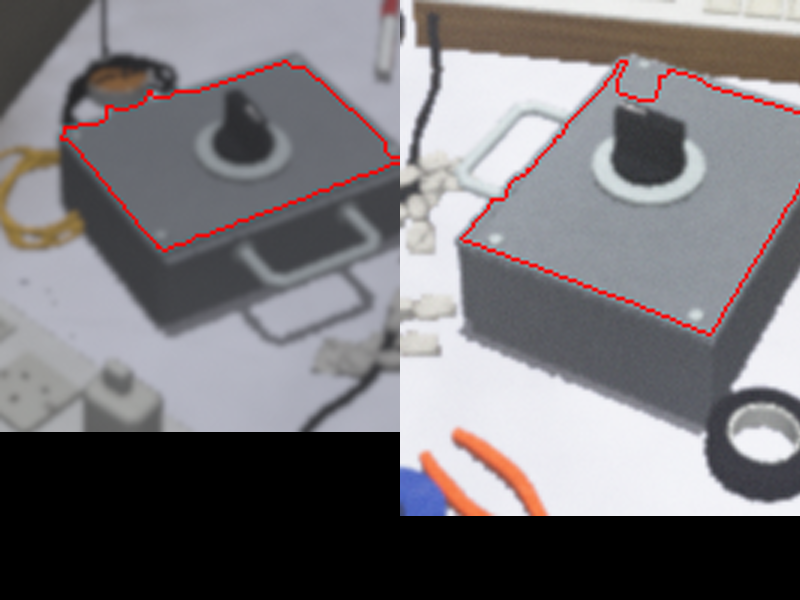

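Both views agree: cabinet centre about (0.548,-0.447), x axis at about -40°, sizes near 160 x 220. I'll go above the knob with the bar orientation and look with the wrist camera.

Emit:
{"fn": "tcp_steps", "kwargs": {
  "rows": [
    [0.033,-0.009,-0.007,0,0,0],
    [0.033,-0.009,-0.007,0,0,0],
    [0.033,-0.009,-0.007,0,0,0],
    [0.033,-0.009,-0.007,0,0,0],
    [0.033,-0.009,-0.007,0,0,0],
    [0.033,-0.009,-0.007,0,0,0],
    [0.033,-0.009,-0.007,0,0,0],
    [0.033,-0.009,-0.007,0,0,0],
    [0.033,-0.009,-0.007,0,0,0],
    [0.033,-0.009,-0.007,0,0,0],
    [0.033,-0.009,-0.007,0,0,0],
    [0.033,-0.009,-0.007,0,0,0]
  ],
  "finger_gap": 0.5
}}

```text
clock: 1.15
ee_pos: [0.5335, -0.4403, 0.3067]
orientation: [-3.113, -0.421, 0.0]
contact_force: [0.1, 0.0, 0.1]
grip_width: 0.503
finger_force: 0.0
```

Emit:
{"fn": "tcp_steps", "kwargs": {
  "rows": [
    [0,0,0,0,0,-0.12],
    [0,0,0,0,0,-0.12],
    [0,0,0,0,0,-0.12],
    [0,0,0,0,0,-0.12],
    [0,0,0,0,0,-0.12],
    [0,0,0,0,0,-0.12],
    [0,0,0,0,0,-0.12],
    [0,0,0,0,0,-0.12],
    [0,0,0,0,0,-0.12],
    [0,0,0,0,0,-0.12],
    [0,0,0,0,0,-0.12],
    [0,0,0,0,0,-0.12]
  ]
}}

```text
clock: 2.15
ee_pos: [0.5322, -0.4414, 0.3061]
orientation: [-2.056, -2.375, -0.0]
contact_force: [-0.4, -0.9, 0.5]
grip_width: 0.501
finger_force: 0.0
```

Emit:
{"fn": "tcp_steps", "kwargs": {
  "rows": [
    [0,0,0,0,0,-0.12],
    [0,0,0,0,0,-0.12],
    [0,0,0,0,0,-0.12],
    [0,0,0,0,0,-0.12],
    [0,0,0,0,0,-0.12],
    [0,0,0,0,0,-0.12],
    [0,0,0,0,0,0],
    [0,0,0,0,0,0]
  ]
}}

```text
clock: 2.82
ee_pos: [0.5321, -0.4416, 0.3062]
orientation: [-1.102, -2.942, -0.001]
contact_force: [0.8, -0.6, -0.1]
grip_width: 0.501
finger_force: 0.0
```

```bash
cat > snap.py <<'E'
import sys
from cell import robot
from h import *
import pickle
s=robot.state();d=robot.snapshot("wrist");cv2.imwrite(f"pics/{sys.argv[1]}.png",d["color"][:,:,::-1]);pickle.dump(s,open(sys.argv[1]+".pkl","wb"))
Rm=R.from_rotvec(s["orientation"]).as_matrix();print(s["ee_pos"],"toolx yaw",np.degrees(np.arctan2(Rm[1,0],Rm[0,0])),"z",Rm[:,2],"q",s["q"].round(2))
E
python3 snap.py w1
```

```text
[ 0.53213845 -0.44155892  0.30617716] toolx yaw 138.92366543362616 z [-2.35314606e-04  5.77635896e-04 -9.99999805e-01] q [ 0.91  0.43 -0.45  1.44  0.19  1.31  1.31]
```

View pics/w1.png

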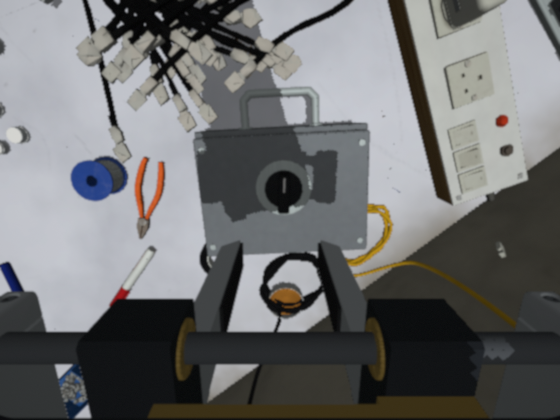

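Wrist view: cabinet top corners are about (195,137), (369,130), (367,248) and (208,255), the knob with its white mark is at (284,187), and the handle bar is at (281,91).

```bash
python3 - <<'E'
from h import *
import pickle
s=pickle.load(open("w1.pkl","rb"));C=cam("wrist",s);im=cv2.imread("pics/w1.png")
c=plane([(195,137),(369,130),(367,248),(208,255)],.078,C);print(c.round(4));print([np.linalg.norm(c[i]-c[(i+1)%4]).round(3) for i in range(4)],c.mean(0))
h=plane([(246,92),(316,92)],.058,C);print("handle",h.round(4),np.linalg.norm(h[0]-h[1]))
g=im[150:225,245:325].max(2)
m=(g<45).astype(np.uint8);n,l,st,ce=cv2.connectedComponentsWithStats(m);i=1+st[1:,4].argmax();print("dark",st[i],ce[i]+[245,150])
k=cv2.resize(im[75:265,180:390],None,fx=3.2,fy=3.2,interpolation=2);cv2.imwrite("pics/w1c.png",k[:600,:800])
E
```

```text
[[ 0.4175 -0.4824  0.078 ]
 [ 0.5519 -0.3156  0.078 ]
 [ 0.6765 -0.411   0.078 ]
 [ 0.5408 -0.5825  0.078 ]]
[np.float64(0.214), np.float64(0.157), np.float64(0.219), np.float64(0.159)] [ 0.54667727 -0.44786206  0.078     ]
handle [[ 0.4182 -0.4001  0.058 ]
 [ 0.4756 -0.3343  0.058 ]] 0.08731086418010692
dark [  20   21   37   42 1060] [283.06320755 189.74716981]
```

View pics/w1c.png

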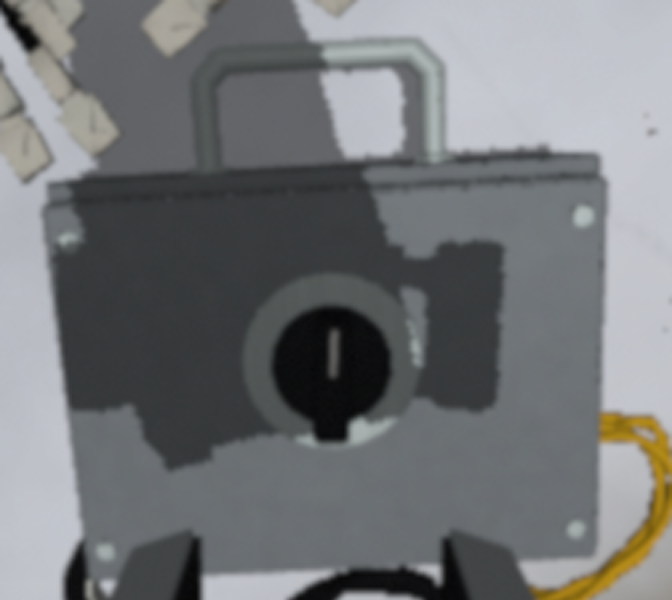

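The crop shows the ring centre at full-image (283.4,187.8), and the white mark on the bar running from (284.4,178) to (284.4,193), close to parallel with the cabinet's x axis.

```bash
python3 - <<'E'
from h import *
import pickle
s=pickle.load(open("w1.pkl","rb"));C=cam("wrist",s)
f=lambda p:np.array(p)/3.2+[180,75]
c=plane(f([(47,203),(606,180),(596,553),(88,576)]),.078,C)
yaw=lambda d:np.degrees(np.arctan2(d[1],d[0]))
print("cab yaws",yaw(c[1]-c[0])-90,yaw(c[2]-c[3])-90,yaw(c[3]-c[0]),yaw(c[2]-c[1]))
sc=plane(f([(68,239),(583,216),(576,530),(106,552)]),.078,C);print("screws",yaw(sc[1]-sc[0])-90,yaw(sc[2]-sc[3])-90,yaw(sc[3]-sc[0]),yaw(sc[2]-sc[1]),sc.mean(0),c.mean(0))
print("ring",plane(f((331,361)),.080,C))
r=plane(f((331,361)),.080,C)[0]
for z in(.1,.115,.125):
  m=plane(f([(334,330),(334,377),(331,440)]),z,C);print(z,m.round(4).tolist(),yaw(m[1]-m[0]),yaw(m[2]-m[0]))
hh=plane(f([(215,58),(425,50)]),.060,C);print("h",hh,yaw(hh[1]-hh[0])-90)
# side/scene knob top: triangulate mark/top
so=cam("scene");si=cam("side")
for z in(.08,.1,.11,.12,.13):print(z,proj([*r[:2],z],so).round(1),proj([*r[:2],z],si).round(1))
E
```

```text
cab yaws -38.796546188965436 -38.269150406312875 -39.10325751214792 -38.00047200453813
screws -38.57522202474916 -38.195383416148154 -38.15929153489604 -38.096321924701186 [ 0.54773226 -0.44985983  0.078     ] [ 0.54695602 -0.44866167  0.078     ]
ring [[ 0.53731252 -0.44181844  0.08      ]]
0.1 [[0.5255, -0.4304, 0.1], [0.5393, -0.4423, 0.1], [0.5576, -0.4597, 0.1]] -40.860231313156284 -42.403406613772
0.115 [[0.5233, -0.4287, 0.115], [0.5365, -0.4401, 0.115], [0.5541, -0.4568, 0.115]] -40.86023131315644 -42.40340661377203
0.125 [[0.5218, -0.4276, 0.125], [0.5346, -0.4387, 0.125], [0.5517, -0.4549, 0.125]] -40.86023131315612 -42.40340661377198
h [[ 0.42035354 -0.39978736  0.06      ]
 [ 0.47169349 -0.33649262  0.06      ]] -39.04637379590557
0.08 [[323.8 146.6]] [[297.8 288.1]]
0.1 [[324.3 139.4]] [[298.  279.7]]
0.11 [[324.6 135.8]] [[298.1 275.5]]
0.12 [[324.9 132.1]] [[298.2 271.2]]
0.13 [[325.2 128.3]] [[298.3 266.9]]
```

Emit:
{"fn": "tcp_steps", "kwargs": {
  "rows": [
    [-0.002,0.0015,0.03,0,0,0],
    [-0.002,0.0015,0.03,0,0,0],
    [0,0,0.03,0,0,0],
    [0,0,0.03,0,0,0],
    [0,0,0.025,0,0,0],
    [0,0,0.015,0,0,0],
    [0,0,0.01,0,0,0],
    [0,0,0.007,0,0,0],
    [0,0,0,0,0,0]
  ],
  "finger_gap": 0.5
}}

```text
clock: 3.62
ee_pos: [0.5371, -0.4416, 0.1286]
orientation: [-1.098, -2.942, -0.0]
contact_force: [0.1, -0.6, 0.1]
grip_width: 0.5
finger_force: 0.0
```

Emit:
{"fn": "tcp_steps", "kwargs": {
  "rows": [
    [0,0,0.005,0,0,0],
    [0,0,0.005,0,0,0],
    [0,0,0,0,0,0]
  ]
}}

```text
clock: 3.87
ee_pos: [0.5373, -0.4418, 0.1193]
orientation: [1.097, 2.944, -0.0]
contact_force: [-1.2, -0.0, 0.6]
grip_width: 0.495
finger_force: 0.0
```

Emit:
{"fn": "tcp_steps", "kwargs": {
  "rows": [
    [0,0,0.003,0,0,0],
    [0,0,0,0,0,0],
    [0,0,0,0,0,0]
  ]
}}

```text
clock: 4.12
ee_pos: [0.5374, -0.4418, 0.1166]
orientation: [1.096, 2.944, 0.0]
contact_force: [1.0, -0.5, -0.1]
grip_width: 0.498
finger_force: 0.0
```

Emit:
{"fn": "tcp_steps", "kwargs": {
  "rows": [
    [0,0,0.003,0,0,0],
    [0,0,0,0,0,0],
    [0,0,0,0,0,0]
  ]
}}

```text
clock: 4.37
ee_pos: [0.5372, -0.4418, 0.1134]
orientation: [-1.096, -2.944, -0.0]
contact_force: [0.4, 0.1, -0.7]
grip_width: 0.498
finger_force: 0.0
```

Emit:
{"fn": "tcp_steps", "kwargs": {
  "rows": [
    [0,0,0,0,0,0],
    [0,0,0,0,0,0],
    [0,0,0,0,0,0],
    [0,0,0,0,0,0],
    [0,0,0,0,0,0],
    [0,0,0,0,0,0]
  ],
  "finger_gap": 0
}}

```text
clock: 4.87
ee_pos: [0.5378, -0.4411, 0.1135]
orientation: [1.095, 2.944, 0.001]
contact_force: [2.3, 1.6, 0.4]
grip_width: 0.145
finger_force: 30.0
```

Emit:
{"fn": "tcp_steps", "kwargs": {
  "rows": [
    [0,0,0,0,0,0],
    [0,0,0,0,0,0],
    [0,0,0,0,0,0]
  ]
}}

```text
clock: 5.12
ee_pos: [0.5378, -0.4412, 0.1136]
orientation: [1.095, 2.944, 0.001]
contact_force: [2.7, 4.8, 0.9]
grip_width: 0.15
finger_force: 30.0
```

Emit:
{"fn": "tcp_steps", "kwargs": {
  "rows": [
    [0,0,0,0,0,0.11],
    [0,0,0,0,0,0.11],
    [0,0,0,0,0,0.11],
    [0,0,0,0,0,0.11],
    [0,0,0,0,0,0.11],
    [0,0,0,0,0,0.11],
    [0,0,0,0,0,0.11],
    [0,0,0,0,0,0.11],
    [0,0,0,0,0,0.11],
    [0,0,0,0,0,0.11],
    [0,0,0,0,0,0.11],
    [0,0,0,0,0,0]
  ]
}}

```text
clock: 6.12
ee_pos: [0.5365, -0.4416, 0.1135]
orientation: [-2.582, -1.787, 0.002]
contact_force: [-4.9, 3.8, 5.3]
grip_width: 0.148
finger_force: 30.0
```

Emit:
{"fn": "tcp_steps", "kwargs": {
  "rows": [
    [0,0,0,0,0,0.04],
    [0,0,0,0,0,0],
    [0,0,0,0,0,0]
  ]
}}

```text
clock: 6.37
ee_pos: [0.5364, -0.4416, 0.1135]
orientation: [-2.611, -1.745, 0.002]
contact_force: [-4.3, 4.3, 5.1]
grip_width: 0.144
finger_force: 30.0
```

```bash
python3 -c "
from cell import robot
s=robot.state();print(s['moment'],s['contact_force'],s['q'])"
```

```text
[ 1.1593941   1.07619173 -0.02727232] [-4.29690043  4.33559515  5.0705316 ] [ 0.6869476   0.56316354 -0.12815217  1.63735877  0.08458897  0.9483659
  0.13633487]
```

Emit:
{"fn": "tcp_steps", "kwargs": {
  "rows": [
    [0,0,0,0,0,0],
    [0,0,0,0,0,0],
    [0,0,0,0,0,0],
    [0,0,0,0,0,0],
    [0,0,-0.02,0,0,0],
    [0,0,-0.035,0,0,0],
    [0,0,-0.03,0,0,0.1],
    [0,0,0,0,0,0.1],
    [0,0,0,0,0,0.08]
  ],
  "finger_gap": 0.42
}}

```text
clock: 7.12
ee_pos: [0.5382, -0.4427, 0.201]
orientation: [2.83, 1.355, 0.003]
contact_force: [0.2, 0.7, -1.6]
grip_width: 0.421
finger_force: 0.0
```

Emit:
{"fn": "tcp_steps", "kwargs": {
  "rows": [
    [0,-0.02,0,0,0,0],
    [0,-0.03,0,0,0,0],
    [0,-0.03,0,0,0,0],
    [0.001,-0.025,0,0,0,0],
    [0,-0.012,0,0,0,0],
    [0,0,0,0,0,0],
    [0,0,0,0,0,0]
  ]
}}

```text
clock: 7.7
ee_pos: [0.4466, -0.3684, 0.1991]
orientation: [2.829, 1.364, 0.001]
contact_force: [1.0, -1.0, 1.5]
grip_width: 0.42
finger_force: 0.0
```

```bash
python3 snap.py w2
```

```text
[ 0.44655846 -0.36842373  0.19905769] toolx yaw 51.49417867609291 z [ 8.48974995e-04 -7.02542121e-04 -9.99999393e-01] q [ 0.65  0.3  -0.09  1.85  0.03  1.   -0.12]
```

View pics/w2.png

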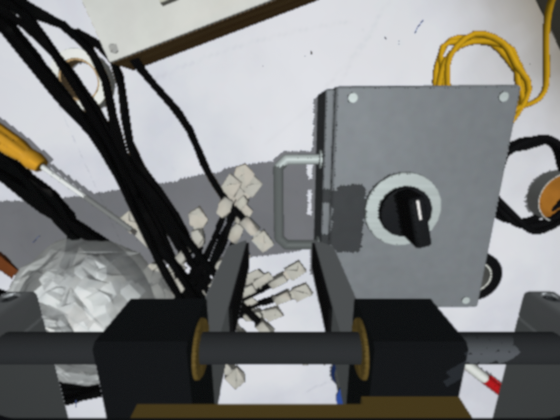

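The knob has turned to roughly 75° from its start. The handle bar (column 281, rows 155-245) lies midway between the fingers, so I'll descend and close.

Emit:
{"fn": "tcp_steps", "kwargs": {
  "rows": [
    [0,-0.001,0.03,0,0,0],
    [0,0,0.035,0,0,0],
    [0,0,0.035,0,0,0],
    [0,0,0.025,0,0,0],
    [0,0,0.012,0,0,0],
    [0,0,0.006,0,0,0],
    [0,0,0,0,0,0],
    [0,0,0,0,0,0]
  ]
}}

```text
clock: 8.42
ee_pos: [0.4465, -0.3681, 0.0564]
orientation: [2.829, 1.364, 0.001]
contact_force: [-1.0, -0.6, -0.4]
grip_width: 0.42
finger_force: 0.0
```

Emit:
{"fn": "tcp_steps", "kwargs": {
  "rows": [
    [0,0,0,0,0,0],
    [0,0,0,0,0,0],
    [0,0,0,0,0,0],
    [0,0,0,0,0,0],
    [0,0,0,0,0,0],
    [0,0,0,0,0,0],
    [0,0,0,0,0,0]
  ],
  "finger_gap": 0
}}

```text
clock: 9.0
ee_pos: [0.4454, -0.3674, 0.0559]
orientation: [-2.829, -1.364, 0.0]
contact_force: [-3.0, 2.3, 7.5]
grip_width: 0.098
finger_force: 30.0
```

Gripped (10 mm). Pull 0.11 m along tool -y.

Emit:
{"fn": "tcp_steps", "kwargs": {
  "rows": [
    [0,-0.01,0,0,0,0],
    [0,-0.015,0,0,0,0],
    [0,-0.015,0,0,0,0],
    [0,-0.015,0,0,0,0],
    [0,-0.015,0,0,0,0],
    [0,-0.015,0,0,0,0],
    [0,-0.012,0,0,0,0],
    [0,-0.01,0,0,0,0],
    [0,-0.005,0,0,0,0],
    [0,0,0,0,0,0],
    [0,0,0,0,0,0],
    [0,0,0,0,0,0]
  ]
}}

```text
clock: 10.0
ee_pos: [0.3588, -0.2993, 0.056]
orientation: [2.827, 1.363, 0.002]
contact_force: [3.1, -10.8, -4.3]
grip_width: 0.1
finger_force: 30.0
```

```bash
python3 -c "
from cell import robot
import numpy as np
s=robot.state();print(np.hypot(*(s['ee_pos'][:2]-[.4454,-.3674])),s['contact_force'])"
```

```text
0.11015936570797273 [  3.11896669 -10.84240257  -4.33436706]
```

Emit:
{"fn": "tcp_steps", "kwargs": {
  "rows": [
    [0,0,0,0,0,0],
    [0,0,0,0,0,0],
    [0,0,0,0,0,0],
    [0,0,0,0,0,0],
    [0,0,-0.02,0,0,0],
    [0,0,-0.035,0,0,0],
    [0,0,-0.04,0,0,0],
    [0,0,-0.04,0,0,0],
    [0,0.02,-0.035,0,0,-0.1],
    [0,0,-0.03,0,0,-0.12]
  ],
  "finger_gap": 0.42
}}

```text
clock: 10.83
ee_pos: [0.3753, -0.3112, 0.2586]
orientation: [2.657, 1.671, 0.002]
contact_force: [0.0, 0.8, -0.1]
grip_width: 0.419
finger_force: 0.0
```

Emit:
{"fn": "tcp_steps", "kwargs": {
  "rows": [
    [0,0,0,0,0,-0.12],
    [0,0,0,0,0,-0.12],
    [0,0,0,0,0,-0.12],
    [0,0,0,0,0,-0.12],
    [0,0,0,0,0,-0.12],
    [0,0,0,0,0,-0.12],
    [0,0,0,0,0,-0.12],
    [0,0,0,0,0,-0.12],
    [0,0,0,0,0,-0.12],
    [0,0,0,0,0,-0.12],
    [0,0,0,0,0,-0.12]
  ],
  "finger_gap": 0.64
}}

```text
clock: 11.75
ee_pos: [0.3734, -0.31, 0.2553]
orientation: [-1.072, -2.952, -0.0]
contact_force: [-0.4, -0.2, 0.2]
grip_width: 0.642
finger_force: 0.0
```

Emit:
{"fn": "tcp_steps", "kwargs": {
  "rows": [
    [-0.03,0,0,0,0,-0.03],
    [-0.03,0,0,0,0,0],
    [-0.008,0,0,0,0,0],
    [0,0,0,0,0,0],
    [0,0,0,0,0,0]
  ]
}}

```text
clock: 12.17
ee_pos: [0.4258, -0.3528, 0.2549]
orientation: [-1.037, -2.964, -0.001]
contact_force: [0.1, 1.1, -0.7]
grip_width: 0.639
finger_force: 0.0
```

```bash
python3 snap.py w3
```

```text
[ 0.42576619 -0.35282285  0.25486618] toolx yaw 141.45089968451802 z [-0.00111599  0.00110002 -0.99999877] q [ 0.74  0.21 -0.18  1.83  0.04  1.11  1.43]
```

View pics/w3.png

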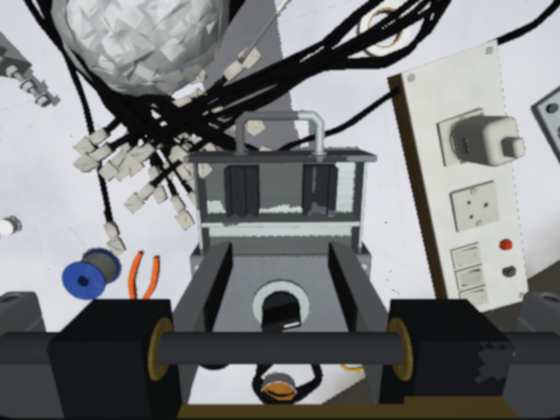

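Drawer is open, with dies at about (241,190) and (319,190). I'll enlarge to tell them apart.

```bash
python3 - <<'E'
from h import *
im=cv2.imread("pics/w3.png")[140:260,185:380]
k=cv2.resize(im,None,fx=4,fy=4,interpolation=2);k=np.uint8(255*(k/255.)**.6);cv2.imwrite("pics/w3c.png",k)
E
```

```text
(no output)
```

View pics/w3c.png

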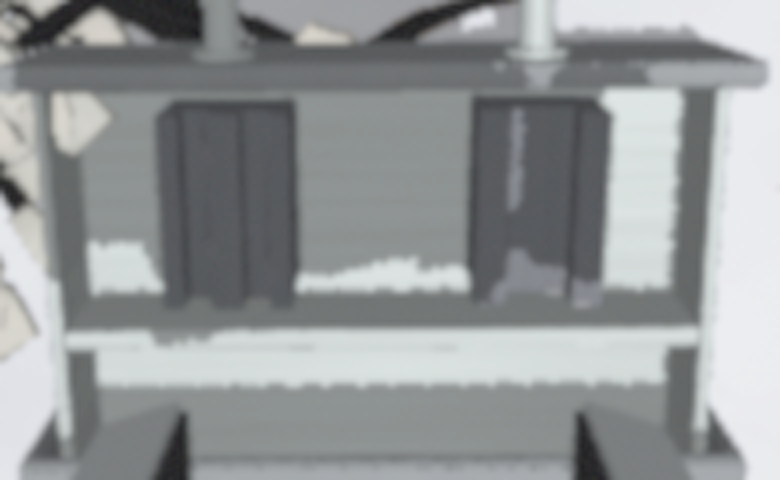

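Emit:
{"fn": "tcp_steps", "kwargs": {
  "rows": [
    [-0.015,0,0.03,0,0,0],
    [-0.015,0,0.03,0,0,0],
    [0,0,0.02,0,0,0],
    [0,0,0,0,0,0],
    [0,0,0,0,0,0]
  ]
}}

```text
clock: 12.63
ee_pos: [0.4487, -0.3712, 0.1754]
orientation: [-1.036, -2.964, -0.001]
contact_force: [0.3, 0.5, 1.4]
grip_width: 0.639
finger_force: 0.0
```

```bash
python3 snap.py w4; python3 - <<'E'
from h import *
import pickle
s=pickle.load(open("w4.pkl","rb"));C=cam("wrist",s)
ex=np.array([.7826,-.6225,0]);ey=np.array([.6225,.7826,0]);o=np.array([.5473,-.449,0])
P=[o-.152*ex+y*ey+[0,0,.056] for y in(-.048,.048)];p=proj(P,C);print(p)
a=cv2.imread("pics/w4.png");x0,x1=int(p[:,0].min()-60),int(p[:,0].max()+60);y0=int(p[:,1].mean()-60)
print(x0,y0)
k=cv2.resize(a[y0:y0+130,x0:x1],None,fx=2.5,fy=2.5,interpolation=2);k=np.uint8(255*(k/255.)**.6)
b=cv2.resize(cv2.imread("pics/scene0.png")[265:345,145:255],None,fx=3.3,fy=3.3,interpolation=2)
c=cv2.resize(cv2.imread("pics/side0.png")[165:225,250:350],None,fx=4,fy=4,interpolation=2)
print(k.shape)
o=np.zeros((600,800,3),np.uint8);o[:k.shape[0],:min(800,k.shape[1])]=k[:330,:800];o[330:330+b.shape[0],:b.shape[1]]=b;o[330:330+c.shape[0],400:400+c.shape[1]]=c
cv2.imwrite("pics/m.png",o)
E
```

```text
[ 0.4486623  -0.371244    0.17539728] toolx yaw 141.45317621967158 z [-0.00160997  0.0012086  -0.99999797] q [ 0.73  0.33 -0.18  1.85  0.07  0.96  1.42]
[[230.11059987 180.71323851]
 [333.71608637 180.61440742]]
170 120
(325, 558, 3)
```

View pics/m.png

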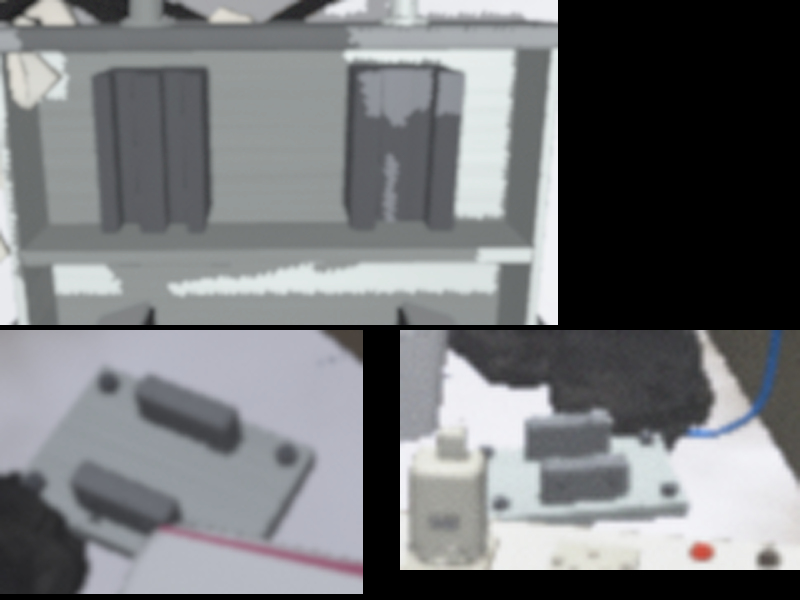

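The left die shows two end notches (twin). The right die shows one wide notch, so it is the wide die, at +y of the cabinet. The holder in the scene image has plate corners at about (177,276), (241,303) and (154,310), and both cheeks are visible.

```bash
python3 - <<'E'
from h import *
import pickle
s=pickle.load(open("w4.pkl","rb"));C=cam("wrist",s)
f=lambda p:np.array(p)/2.5+[170,120]
ex=np.array([.7826,-.6225,0]);ey=np.array([.6225,.7826,0]);o=np.array([.5473,-.449,0])
for z in(.056,):
  w=plane(f([(463,72),(453,226),(432,67),(350,70),(400,226),(435,150)]),z,C);print(np.c_[(w-o)@ex,(w-o)@ey].round(4))
print("expect right edge y .068, centre .048")
g=lambda p:(np.array(p)-[0,330])/3.3+[145,265]
w=plane(g([(105,367),(316,455),(30,478)]),.012,cam("scene"));print("plate",w.round(4),np.linalg.norm(w[1]-w[0]),np.linalg.norm(w[2]-w[0]))
h=lambda p:(np.array(p)-[400,330])/4+[250,165]
# cheek top ends, scene: far cheek outer.. use top face centres
a=plane(g([(146,377),(240,411),(80,462),(180,508)]),.040,cam("scene"));print(a.round(4))
b=plane(h([(527,425),(611,420),(541,461),(628,459)]),.040,cam("side"));print(b.round(4))
b=plane(h([(688,508),(490,518)]),.012,cam("side"));print(b.round(4))
E
```

```text
[[-0.181   0.0659]
 [-0.1232  0.066 ]
 [-0.1828  0.0547]
 [-0.1818  0.0252]
 [-0.1232  0.0458]
 [-0.1526  0.0575]]
expect right edge y .068, centre .048
plate [[ 0.6865 -0.0423  0.012 ]
 [ 0.5472 -0.0377  0.012 ]
 [ 0.6842  0.0374  0.012 ]] 0.13937177275197857 0.07978097668723343
[[ 0.6466 -0.0301  0.04  ]
 [ 0.5878 -0.031   0.04  ]
 [ 0.6502  0.031   0.04  ]
 [ 0.5874  0.034   0.04  ]]
[[ 0.5938  0.0277  0.04  ]
 [ 0.6526  0.0243  0.04  ]
 [ 0.5937 -0.0242  0.04  ]
 [ 0.6515 -0.0321  0.04  ]]
[[ 0.688  -0.0562  0.012 ]
 [ 0.5552 -0.0452  0.012 ]]
```

Emit:
{"fn": "tcp_steps", "kwargs": {
  "rows": [
    [0.0135,0.024,0,0,0,0],
    [0.013,0.023,0.02,0,0,0],
    [0,0,0.03,0,0,0],
    [0,0,0.02,0,0,0],
    [0,0,0,0,0,0],
    [0,0,0,0,0,0]
  ],
  "finger_gap": 0.6
}}

```text
clock: 13.18
ee_pos: [0.4583, -0.3189, 0.1069]
orientation: [1.037, 2.965, -0.0]
contact_force: [-0.4, -0.5, 0.4]
grip_width: 0.601
finger_force: 0.0
```

```bash
python3 snap.py w5; python3 - <<'E'
from h import *
import pickle
s=pickle.load(open("w5.pkl","rb"));C=cam("wrist",s)
ex=np.array([.7826,-.6225,0]);ey=np.array([.6225,.7826,0]);o=np.array([.5473,-.449,0])
print(proj([o-.152*ex+y*ey+[0,0,.056] for y in(.0265,.0465,.0665)],C))
im=cv2.imread("pics/w5.png");r=int(proj([o-.145*ex+.0465*ey+[0,0,.056]],C)[0,1])
print(r,im[r-1:r+2,200:360].mean((0,2)).astype(int).tolist())
E
```

```text
[ 0.45831927 -0.31892891  0.10686455] toolx yaw 141.4437444256625 z [ 3.48636758e-04 -3.65160852e-04 -9.99999873e-01] q [ 0.65  0.38 -0.2   1.96  0.1   0.81  1.3 ]
[[254.60711873 231.89517699]
 [281.77461401 231.8690588 ]
 [308.94650139 231.84293638]]
240 [113, 113, 113, 113, 114, 113, 114, 113, 113, 113, 113, 113, 113, 114, 113, 113, 114, 114, 114, 114, 114, 113, 113, 113, 113, 112, 111, 110, 108, 106, 104, 102, 103, 107, 111, 113, 113, 113, 113, 113, 113, 113, 113, 113, 113, 113, 113, 113, 113, 113, 113, 113, 113, 112, 107, 87, 61, 53, 53, 53, 53, 53, 53, 53, 54, 54, 53, 51, 45, 45, 51, 53, 53, 53, 53, 53, 53, 53, 52, 53, 53, 53, 54, 54, 54, 53, 52, 52, 52, 53, 53, 53, 54, 53, 48, 44, 46, 52, 53, 53, 54, 54, 53, 54, 53, 54, 54, 56, 67, 91, 107, 111, 111, 111, 111, 111, 111, 111, 111, 111, 111, 111, 111, 112, 111, 111, 110, 106, 102, 101, 103, 105, 108, 111, 116, 117, 113, 110, 101, 83, 69, 65, 65, 65, 65, 65, 65, 65, 68, 80, 96, 108, 112, 117, 144, 195, 219, 218, 215, 212]
```

The profile shows die edges at 255/308.5 and groove edges at 268.5/295.5, which gives a 20 mm groove in a 40 mm die. That confirms the wide die, and it is centred under the jaws. Descend and grip.

Emit:
{"fn": "tcp_steps", "kwargs": {
  "rows": [
    [0,0,0.02,0,0,0],
    [0,0,0.02,0,0,0],
    [0,0,0.015,0,0,0],
    [0,0,0.008,0,0,0],
    [0,0,0.003,0,0,0],
    [0,0,0,0,0,0],
    [0,0,0,0,0,0]
  ]
}}

```text
clock: 13.82
ee_pos: [0.4589, -0.3193, 0.0408]
orientation: [1.037, 2.964, -0.001]
contact_force: [0.7, 0.5, 0.7]
grip_width: 0.6
finger_force: 0.0
```

Emit:
{"fn": "tcp_steps", "kwargs": {
  "rows": [
    [0,0,0,0,0,0],
    [0,0,0,0,0,0],
    [0,0,0,0,0,0],
    [0,0,0,0,0,0],
    [0,0,0,0,0,0],
    [0,0,0,0,0,0]
  ],
  "finger_gap": 0
}}

```text
clock: 14.32
ee_pos: [0.4588, -0.3188, 0.0402]
orientation: [1.037, 2.965, -0.0]
contact_force: [0.2, 2.0, 7.3]
grip_width: 0.424
finger_force: 30.0
```

Emit:
{"fn": "tcp_steps", "kwargs": {
  "rows": [
    [0,0,-0.01,0,0,0],
    [0,0,-0.02,0,0,0],
    [0,0,-0.03,0,0,0],
    [0,0,-0.04,0,0,0],
    [0,0,-0.04,0,0,0],
    [0,0,-0.03,0,0,0],
    [0,0,-0.01,0,0,0],
    [0,0,0,0,0,0]
  ]
}}

```text
clock: 14.98
ee_pos: [0.459, -0.3194, 0.2223]
orientation: [1.036, 2.961, -0.002]
contact_force: [-0.1, 0.2, -4.5]
grip_width: 0.421
finger_force: 30.0
```

```bash
python3 -c "
from cell import robot
s=robot.state();print(s['q'].round(2))"
```

```text
[ 0.67  0.25 -0.21  1.86  0.06  1.04  1.34]
```

```bash
python3 - <<'E'
from h import *
print(plane([(193,328),(302,343),(158,419),(288,419)],.13,cam("scene")).round(3))
print("side",plane([(190,130),(201,158),(266,150),(245,124)],.13,cam("side")).round(3))
print("board",plane([(299,304),(183,213),(338,265),(218,183)],.045,cam("scene")).round(3),plane([(283,222)],.125,cam("scene")).round(3))
E
```

```text
[[0.55  0.093 0.13 ]
 [0.395 0.052 0.13 ]
 [0.524 0.222 0.13 ]
 [0.373 0.156 0.13 ]]
side [[0.357 0.287 0.13 ]
 [0.381 0.074 0.13 ]
 [0.562 0.095 0.13 ]
 [0.528 0.307 0.13 ]]
board [[ 0.442 -0.058  0.045]
 [ 0.743 -0.166  0.045]
 [ 0.407 -0.164  0.045]
 [ 0.72  -0.274  0.045]] [[ 0.514 -0.156  0.125]]
```

Die held (40 mm). Go over the front of the holder, turning to world-x alignment, to see holder, tub and board.

Emit:
{"fn": "tcp_steps", "kwargs": {
  "rows": [
    [0.01,0.012,-0.02,0,0,0],
    [0.021,0.024,-0.02,0,0,0],
    [0.021,0.024,-0.02,0,0,0],
    [0.022,0.024,-0.02,0,0,0],
    [0.022,0.024,-0.02,0,0,0],
    [0.022,0.024,-0.01,0,0,0],
    [0.022,0.024,0,0,0,0],
    [0.022,0.024,0,0,0,0],
    [0.022,0.024,0,0,0,0],
    [0.021,0.024,0,0,0,0],
    [0.01,0.012,0,0,0,0]
  ]
}}

```text
clock: 15.9
ee_pos: [0.4384, 0.0064, 0.3277]
orientation: [-1.032, -2.965, 0.0]
contact_force: [0.1, 0.4, -4.3]
grip_width: 0.426
finger_force: 30.0
```

Emit:
{"fn": "tcp_steps", "kwargs": {
  "rows": [
    [0,0,0,0,0,-0.1],
    [0,0,0,0,0,-0.12],
    [0,0,0,0,0,-0.12],
    [0,0,0,0,0,-0.12],
    [0,0,0,0,0,-0.12],
    [0,0,0,0,0,-0.094],
    [0,0,0,0,0,0],
    [0,0,0,0,0,0],
    [0,0,0,0,0,0]
  ]
}}

```text
clock: 16.65
ee_pos: [0.4393, 0.0028, 0.3285]
orientation: [-0.004, -3.14, -0.0]
contact_force: [-0.2, -0.1, -5.4]
grip_width: 0.427
finger_force: 30.0
```

```bash
python3 snap.py w6
```

```text
[0.43930159 0.00283161 0.32850978] toolx yaw 179.86652839133004 z [-1.64139214e-03  2.54446873e-04 -9.99998621e-01] q [ 0.35 -0.03 -0.48  1.94 -0.02  1.24  1.44]
```

View pics/w6.png

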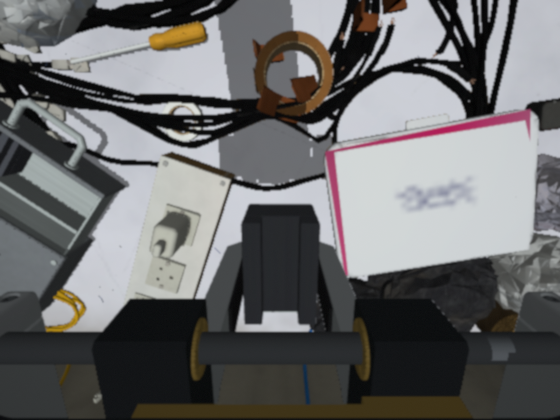

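View: tub lid edge from (327,150) to (345,278), board near corners (165,157) and (233,178), a ring roll at (293,75), and the holder hidden behind the gripper. I'll compute their positions.

```bash
python3 - <<'E'
from h import *
import pickle
s=pickle.load(open("w6.pkl","rb"));C=cam("wrist",s)
print("tub",plane([(327,150),(345,278)],.13,C).round(3))
print("board top",plane([(165,157),(233,178),(205,262)],.045,C).round(3),plane([(233,178)],.03,C).round(3))
print("roll",plane([(293,118)],.0,C).round(3))
print("board base side view tri", tri((233,178),C,(299,292),cam("scene")), tri((233,178),C,(299,304),cam("scene")))
E
```

```text
tub [[0.393 0.056 0.13 ]
 [0.557 0.086 0.13 ]]
board top [[ 0.41  -0.163  0.045]
 [ 0.441 -0.067  0.045]
 [ 0.575 -0.118  0.045]] [[ 0.444 -0.069  0.03 ]]
roll [[0.357 0.022 0.   ]]
board base side view tri [ 0.43993242 -0.06239078  0.07376611] [ 0.44558119 -0.07035004  0.02398134]
```

Emit:
{"fn": "tcp_steps", "kwargs": {
  "rows": [
    [0.008,-0.022,0.01,0,0,0],
    [0.007,-0.021,0.03,0,0,0],
    [0,0,0.038,0,0,0],
    [0,0,0.038,0,0,0],
    [0,0,0.038,0,0,0],
    [0,0,0.038,0,0,0],
    [0,0,0.035,0,0,0],
    [0,0,0.03,0,0,0],
    [0,0,0.02,0,0,0],
    [0,0,0.013,0,0,0],
    [0,0,0.006,0,0,0],
    [0,0,0,0,0,0]
  ]
}}

```text
clock: 17.7
ee_pos: [0.4241, -0.04, 0.0325]
orientation: [-0.0, -3.139, -0.001]
contact_force: [-0.1, 1.0, -4.4]
grip_width: 0.421
finger_force: 30.0
```

Emit:
{"fn": "tcp_steps", "kwargs": {
  "rows": [
    [0,0,0.003,0,0,0],
    [0,0,0.002,0,0,0],
    [0,0,0,0,0,0],
    [0,0,0,0,0,0]
  ]
}}

```text
clock: 18.03
ee_pos: [0.4251, -0.0402, 0.0291]
orientation: [-0.001, 3.141, -0.0]
contact_force: [-0.6, -0.5, -4.0]
grip_width: 0.423
finger_force: 30.0
```

Emit:
{"fn": "tcp_steps", "kwargs": {
  "rows": [
    [0,0,0.003,0,0,0],
    [0,0,0.002,0,0,0],
    [0,0,0,0,0,0],
    [0,0,0,0,0,0]
  ]
}}

```text
clock: 18.37
ee_pos: [0.4246, -0.0401, 0.0234]
orientation: [0.002, -3.141, -0.0]
contact_force: [0.5, 0.3, -4.8]
grip_width: 0.423
finger_force: 30.0
```

Emit:
{"fn": "tcp_steps", "kwargs": {
  "rows": [
    [0,0,0.002,0,0,0],
    [0,0,0,0,0,0],
    [0,0,0,0,0,0]
  ]
}}

```text
clock: 18.62
ee_pos: [0.4251, -0.0401, 0.0218]
orientation: [-0.002, 3.141, -0.0]
contact_force: [0.1, -0.6, 4.4]
grip_width: 0.422
finger_force: 30.0
```

Emit:
{"fn": "tcp_steps", "kwargs": {
  "rows": [
    [0,0,0,0,0,0],
    [0,0,0,0,0,0],
    [0,0,0,0,0,0],
    [0,0,0,0,0,0],
    [0,0,-0.01,0,0,0],
    [0,0,-0.02,0,0,0],
    [0,0,-0.03,0,0,0],
    [0,0,-0.035,0,0,0],
    [0,0,-0.035,0,0,0]
  ],
  "finger_gap": 0.5
}}

```text
clock: 19.37
ee_pos: [0.424, -0.0396, 0.1534]
orientation: [0.003, -3.141, -0.001]
contact_force: [0.8, 0.3, -0.1]
grip_width: 0.502
finger_force: 0.0
```

Emit:
{"fn": "tcp_steps", "kwargs": {
  "rows": [
    [0,0,0,0,0,0.121],
    [0,0,0,0,0,0.121],
    [0,0,0,0,0,0.121],
    [0,0,0,0,0,0.121],
    [0,0,0,0,0,0.121],
    [0,0,0,0,0,0.121],
    [0,0,0,0,0,0.121],
    [0,0,0,0,0,0.121],
    [0,0,0,0,0,0.121],
    [0,0,0,0,0,0.121],
    [0,0,0,0,0,0.121],
    [0,0,0,0,0,0.121]
  ],
  "finger_gap": 0.85
}}

```text
clock: 20.37
ee_pos: [0.4246, -0.0399, 0.1522]
orientation: [2.091, 2.345, 0.001]
contact_force: [-0.1, 0.5, -0.1]
grip_width: 0.85
finger_force: 0.0
```

Emit:
{"fn": "tcp_steps", "kwargs": {
  "rows": [
    [0,0,0,0,0,0.119],
    [0,0,0,0,0,0],
    [0,0,0,0,0,0]
  ]
}}

```text
clock: 20.62
ee_pos: [0.4247, -0.0399, 0.152]
orientation: [2.216, 2.227, 0.001]
contact_force: [-0.7, -0.1, -0.4]
grip_width: 0.85
finger_force: 0.0
```

```bash
python3 snap.py w7; python3 - <<'E'
from h import *
import pickle
s=pickle.load(open("w7.pkl","rb"));C=cam("wrist",s)
P=np.array([[.425+a,-.04+b,.038] for a,b in((-.03,-.02),(.03,-.02),(.03,.02),(-.03,.02))]);p=proj(P,C);print(p.round(1))
im=cv2.imread("pics/w7.png");m=(im.max(2)<75).astype(np.uint8);n,l,st,ce=cv2.connectedComponentsWithStats(m)
for i in range(1,n):
    if st[i,4]>300:print(st[i],ce[i])
r=int(p[:,1].mean());print(r,im[r-1:r+2,200:360].mean((0,2)).astype(int).tolist())
c=int(p[:,0].mean());print(im[150:300,c-30:c-24].mean((1,2)).astype(int).tolist())
E
```

```text
[ 0.42472785 -0.03994313  0.15202468] toolx yaw 90.29205847192166 z [ 4.39941469e-04  1.79715848e-04 -9.99999887e-01] q [ 0.24  0.12 -0.31  2.19  0.05  0.83 -0.1 ]
[[249.9 229.5]
 [312.9 229.8]
 [314.5 188.7]
 [248.9 188.4]]
[    0     0   560   420 89719] [231.54843456 280.24667016]
[ 495    0   65  112 5370] [533.38938547  60.06256983]
[445 184  72  19 441] [467.92290249 189.50340136]
209 [12, 10, 9, 8, 6, 6, 7, 10, 11, 12, 12, 12, 12, 11, 11, 12, 13, 23, 51, 86, 107, 114, 115, 115, 115, 115, 115, 115, 115, 115, 115, 115, 115, 114, 114, 114, 115, 114, 114, 114, 114, 114, 114, 114, 114, 113, 108, 88, 59, 44, 42, 42, 43, 43, 42, 43, 42, 43, 
[... 421 characters left out ...]
217, 217, 217, 217, 217, 217]
[187, 153, 132, 119, 115, 114, 115, 115, 115, 115, 114, 115, 115, 114, 115, 115, 114, 115, 115, 115, 115, 115, 115, 115, 115, 115, 115, 115, 115, 115, 111, 96, 66, 39, 29, 29, 30, 30, 31, 35, 41, 43, 43, 42, 43, 42, 42, 42, 42, 40, 40, 42, 42, 42, 42, 43, 42, 43, 42, 42, 43, 43, 43, 43, 42, 42, 39, 34, 30, 31, 35, 39, 42, 43, 42, 42, 42, 42, 42, 54, 84, 107, 113, 114, 113, 113, 113, 113, 113, 113, 113, 113, 113, 113, 113, 113, 113, 113, 113, 113, 113, 113, 113, 113, 113, 114, 114, 128, 169, 203, 211, 208, 203, 195, 184, 171, 154, 137, 119, 102, 78, 55, 42, 30, 24, 24, 24, 23, 20, 16, 13, 13, 15, 20, 22, 23, 23, 23, 24, 28, 38, 45, 47, 47, 47, 48, 53, 66, 77, 85]
```

The die stands groove up on the bench, about 4 mm nearer the robot than the tool centre. I'll correct and grip its ends.

Emit:
{"fn": "tcp_steps", "kwargs": {
  "rows": [
    [0,-0.004,0.02,0,0,0],
    [0,0,0.03,0,0,0],
    [0,0,0.03,0,0,0],
    [0,0,0.025,0,0,0],
    [0,0,0.015,0,0,0],
    [0,0,0.007,0,0,0],
    [0,0,0.002,0,0,0],
    [0,0,0,0,0,0],
    [0,0,0,0,0,0]
  ]
}}

```text
clock: 21.42
ee_pos: [0.4214, -0.0401, 0.0234]
orientation: [2.219, 2.223, 0.001]
contact_force: [0.0, -0.8, -0.0]
grip_width: 0.848
finger_force: 0.0
```

Emit:
{"fn": "tcp_steps", "kwargs": {
  "rows": [
    [0,0,0,0,0,0],
    [0,0,0,0,0,0],
    [0,0,0,0,0,0],
    [0,0,0,0,0,0],
    [0,0,0,0,0,0],
    [0,0,0,0,0,0],
    [0,0,0,0,0,0]
  ],
  "finger_gap": 0
}}

```text
clock: 22.0
ee_pos: [0.4215, -0.0402, 0.0231]
orientation: [2.22, 2.222, 0.002]
contact_force: [-1.2, 0.4, 10.2]
grip_width: 0.633
finger_force: 30.0
```

Emit:
{"fn": "tcp_steps", "kwargs": {
  "rows": [
    [0,0,-0.01,0,0,0],
    [0,0,-0.025,0,0,0],
    [0,0,-0.035,0,0,0],
    [0,0,-0.038,0,0,0],
    [0,0,-0.038,0,0,0],
    [0,0,-0.038,0,0,0],
    [-0.012,0.025,-0.025,0,0,0],
    [-0.012,0.03,-0.02,0,0,0],
    [-0.012,0.035,-0.02,0,0,0],
    [-0.012,0.035,-0.008,0,0,0],
    [-0.012,0.035,0,0,0,0],
    [-0.01,0.03,0,0,0,0]
  ]
}}

```text
clock: 23.0
ee_pos: [0.6119, -0.1107, 0.2803]
orientation: [2.22, 2.222, 0.001]
contact_force: [-0.2, 0.3, -4.6]
grip_width: 0.636
finger_force: 30.0
```

Emit:
{"fn": "tcp_steps", "kwargs": {
  "rows": [
    [0,0.008,0,0,0,0],
    [0,0,0,0,0,0],
    [0,0,0,0,0,0],
    [0,0,0,0,0,0]
  ]
}}

```text
clock: 23.33
ee_pos: [0.6172, -0.1093, 0.2794]
orientation: [-2.219, -2.223, 0.001]
contact_force: [-0.1, 0.8, -4.1]
grip_width: 0.636
finger_force: 30.0
```

```bash
python3 snap.py w8;  python3 - <<'E'
from h import *
import pickle
s=pickle.load(open("w8.pkl","rb"));C=cam("wrist",s)
hp=proj([[.62,0,.012]],C)[0];print(hp,proj([[.55,-.048,.012],[.69,-.048,.012],[.69,.048,.012],[.55,.048,.012]],C).round())
im=cv2.imread("pics/w8.png");g=cv2.cvtColor(im,6)
x,y=hp.astype(int)
for r in range(y-60,y+61,10):print(r,g[r,max(0,x-110):x+110:5].tolist())
E
```

```text
[ 0.61719504 -0.10930599  0.279444  ] toolx yaw 90.09109731819397 z [-9.52426698e-04  3.18095412e-04 -9.99999496e-01] q [ 0.27  0.32 -0.26  1.64  0.08  1.2   0.  ]
[283.43713743  96.29617065] [[232. 134.]
 [335. 134.]
 [339.  56.]
 [228.  56.]]
36 [219, 219, 220, 220, 221, 221, 221, 222, 222, 221, 221, 221, 221, 222, 222, 223, 223, 223, 223, 223, 223, 222, 223, 99, 44, 34, 37, 48, 50, 47, 40, 40, 39, 44, 22, 38, 39, 40, 32, 124, 200, 196, 191, 191]
46 [220, 220, 220, 221, 221, 221, 221, 222, 223, 223, 221, 222, 223, 223, 223, 223, 223, 223, 223, 222, 222, 222, 223, 222, 218, 187, 78, 35, 52, 52, 48, 47, 43, 42, 43, 43, 37, 158, 81, 109, 197, 204, 199, 195]
56 [221, 220, 221, 221, 222, 222, 222, 222, 223, 223, 223, 202, 202, 183, 209, 209, 210, 205, 177, 100, 179, 181, 185, 191, 189, 11
[... 1632 characters left out ...]
, 211, 205, 200, 199, 197]
136 [225, 225, 225, 225, 225, 225, 225, 225, 225, 225, 225, 225, 225, 224, 224, 224, 223, 224, 224, 224, 224, 224, 225, 225, 225, 225, 225, 226, 226, 227, 226, 227, 226, 223, 222, 221, 220, 218, 215, 211, 206, 198, 190, 187]
146 [225, 225, 225, 220, 220, 220, 220, 220, 221, 221, 206, 148, 142, 123, 120, 121, 121, 121, 122, 121, 122, 142, 149, 212, 225, 225, 226, 226, 226, 227, 227, 226, 225, 223, 221, 217, 213, 208, 205, 202, 200, 192, 183, 180]
156 [82, 120, 124, 123, 123, 123, 123, 123, 123, 122, 122, 121, 121, 121, 121, 120, 121, 121, 122, 122, 123, 123, 123, 122, 124, 225, 225, 225, 225, 225, 225, 224, 223, 222, 219, 213, 210, 203, 198, 195, 189, 187, 184, 176]
```

```bash
python3 - <<'E'
from h import *
g=cv2.cvtColor(cv2.imread("pics/w8.png"),6)
for c in(275,290):print("col",c,"from 44",g[44:140,c].tolist())
for r in(57,60,66,116,123,126,129):print("row",r,"from 250",g[r,250:325].tolist())
for r in(76,86,96,106,126):print("L",r,g[r,222:240].tolist(),"R",g[r,326:346].tolist())
for c in(240,260,280,300,320,330):print("B",c,g[126:140,c].tolist())
E
```

```text
col 275 from 44 [222, 222, 222, 222, 222, 222, 222, 220, 207, 192, 198, 205, 182, 142, 129, 135, 139, 140, 141, 142, 141, 140, 140, 136, 117, 96, 84, 63, 50, 89, 155, 199, 208, 208, 210, 211, 212, 214, 215, 216, 215, 215, 215, 213, 211, 211, 212, 213, 213, 211, 210, 210, 210, 210, 214, 217, 214, 210, 209, 210, 212, 212, 211, 209, 209, 210, 204, 175, 134, 133, 142, 144, 144, 143, 142, 141, 140, 137, 129, 112, 111, 153, 191, 202, 203, 197, 183, 193, 219, 224, 224, 224, 224, 224, 224, 224]
col 290 from 44 [188, 217, 222, 222, 222, 222, 223, 222, 220, 208, 199, 205, 190, 156, 132, 133, 138, 140, 141, 142, 144, 144, 144, 142, 133, 118, 100, 74, 52, 84, 153, 199, 209, 209, 209, 209, 212, 214, 216, 217, 216, 215, 214, 214, 213, 213, 214, 215, 215, 212, 211, 211, 210, 210, 215, 218, 217, 214, 210, 211, 213, 215, 213, 212, 212, 212, 208, 178, 135, 128, 137, 143, 144, 144, 144, 144, 143, 141, 135, 121, 115, 153, 193, 204, 206, 204, 193, 198, 219, 224, 224, 225, 225, 225, 225, 225]
row 57 from 250 [211, 211, 211, 211, 211, 211, 211, 209, 197, 169, 147, 141, 139, 138, 134, 122, 108, 104, 104, 10
[... 3390 characters left out ...]
23, 223, 223, 222, 222, 222, 222, 221]
L 126 [225, 225, 225, 225, 225, 225, 222, 204, 183, 185, 195, 197, 196, 191, 181, 173, 168, 169] R [112, 128, 154, 185, 203, 207, 200, 192, 205, 221, 224, 224, 224, 225, 224, 224, 224, 224, 224, 224]
B 240 [178, 197, 201, 192, 197, 219, 224, 224, 224, 224, 224, 224, 224, 224]
B 260 [193, 201, 201, 188, 172, 190, 218, 223, 224, 224, 224, 224, 224, 224]
B 280 [192, 202, 204, 200, 188, 197, 219, 224, 224, 224, 224, 224, 224, 224]
B 300 [191, 204, 208, 207, 195, 186, 204, 222, 225, 225, 225, 225, 225, 225]
B 320 [199, 207, 210, 206, 186, 160, 182, 220, 226, 226, 227, 227, 227, 227]
B 330 [203, 208, 210, 211, 205, 188, 194, 220, 226, 226, 226, 227, 227, 227]
```

```bash
python3 - <<'E'
from h import *
import pickle
s=pickle.load(open("w8.pkl","rb"));C=cam("wrist",s)
w=plane([(258,60),(308,60),(258,66),(308,66),(258,116),(306,116)],.04,C);print(w.round(4))
print("mid x",[(w[i,0]+w[i+1,0])/2 for i in(0,2,4)],"len",[w[i+1,0]-w[i,0] for i in(0,2,4)])
for c in(275,290):
  v=plane([(c,56.4),(c,67.8),(c,111.1),(c,122.8)],.04,C);print(c,v[:,1].round(4),v[1:3,1].mean(),v[[0,3],1].mean())
b=plane([(229,76),(228.5,86),(229.5,96),(229.5,106),(230,126)],.012,C);b2=plane([(336,76),(336,86),(335,96),(334,106),(333,126)],.012,C);print(b.round(4)[:,:2].tolist(),b2.round(4)[:,:2].tolist())
print(plane([(240,129.2),(260,130),(280,130),(300,130.8),(320,131),(330,131)],.012,C).round(4))
E
```

```text
[[ 0.5893  0.0388  0.04  ]
 [ 0.6487  0.0388  0.04  ]
 [ 0.5892  0.0322  0.04  ]
 [ 0.6489  0.0323  0.04  ]
 [ 0.5881 -0.025   0.04  ]
 [ 0.648  -0.0249  0.04  ]]
mid x [np.float64(0.619041299716134), np.float64(0.6190681375276164), np.float64(0.618056717281569)] len [np.float64(0.059404596171254376), np.float64(0.05970331081037783), np.float64(0.059822502821567536)]
275 [ 0.0427  0.0303 -0.0191 -0.0331] 0.0055770209240437515 0.004787588364563972
290 [ 0.0427  0.0303 -0.0191 -0.0331] 0.0055991663132497795 0.004809841267600666
[[0.5498, 0.0245], [0.5486, 0.0125], [0.5493, 0.0003], [0.5488, -0.0122], [0.5483, -0.0377]] [[0.6876, 0.0247], [0.6882, 0.0127], [0.6875, 0.0004], [0.6869, -0.012], [0.6868, -0.0375]]
[[ 0.5616 -0.0419  0.012 ]
 [ 0.5886 -0.0429  0.012 ]
 [ 0.6156 -0.0428  0.012 ]
 [ 0.6426 -0.0438  0.012 ]
 [ 0.6696 -0.0441  0.012 ]
 [ 0.6831 -0.044   0.012 ]]
```

```bash
python3 - <<'E'
from h import *
for n in("side","scene"):
    C=cam(n);g=cv2.cvtColor(cv2.imread(f"pics/{n}0.png"),6)
    for xm in(.610,.628):
        ys=np.arange(-.06,.0601,.002)
        for z in(.04,):
            p=proj([[xm,y,z] for y in ys],C).astype(np.float32)
            v=cv2.remap(g,p[:,0].copy(),p[:,1].copy(),1).ravel();print(n,xm,z);print([(int(round(y*1000)),int(a)) for y,a in zip(ys,v)])
E
```

```text
side 0.61 0.04
[(-60, 98), (-58, 98), (-56, 98), (-54, 98), (-52, 98), (-50, 98), (-48, 99), (-46, 101), (-44, 104), (-42, 110), (-40, 115), (-38, 125), (-36, 137), (-34, 147), (-32, 152), (-30, 155), (-28, 155), (-26, 151), (-24, 146), (-22, 138), (-20, 127), (-18, 115), (-16, 109), (-14, 104), (-12, 99), (-10, 99), (-8, 99), (-6, 99), (-4, 99), (-2, 100), (0, 100), (2, 99), (4, 99), (6, 99), (8, 99), (10, 100), (12, 99), (14, 99), (16, 100), (18, 103), (20, 109), (22, 115), (24, 122), (26, 133), (28, 144), (30, 153), (32, 159), (34, 166), (36, 173), (38, 183), (40, 194), (42, 206), (44, 215), (46, 225), (48, 232), (50, 234), (52, 235), (54, 235), (56, 235), (58, 235), (60, 235)]
side 0.628 0.04
[(-60, 99), (-58, 98), (-56, 97), (-54, 97), (-52, 97), (-50, 97), (-48, 98), (-46, 102), (-44, 105), (-42, 109), (-40, 113), (-38, 120), (-36, 131), (-34, 142), (-32, 152), (-30, 153), (-28, 154), (-26, 153), (-24, 146), (-22, 139), (-20, 130), (-18, 119), (-16, 108), (-14, 102), (-12, 100), (-10, 98), (-8, 98), (-6, 97), (-4, 96), (-2, 96), (0, 96), (2, 96), (4, 97), (6, 98), (8, 98), (10,
[... 964 characters left out ...]
)]
scene 0.628 0.04
[(-60, 183), (-58, 184), (-56, 183), (-54, 183), (-52, 184), (-50, 184), (-48, 184), (-46, 184), (-44, 184), (-42, 184), (-40, 184), (-38, 183), (-36, 178), (-34, 162), (-32, 136), (-30, 118), (-28, 112), (-26, 112), (-24, 112), (-22, 110), (-20, 103), (-18, 90), (-16, 76), (-14, 69), (-12, 66), (-10, 67), (-8, 75), (-6, 103), (-4, 133), (-2, 149), (0, 152), (2, 152), (4, 153), (6, 153), (8, 153), (10, 155), (12, 154), (14, 153), (16, 153), (18, 153), (20, 154), (22, 155), (24, 154), (26, 150), (28, 136), (30, 117), (32, 110), (34, 110), (36, 111), (38, 111), (40, 108), (42, 101), (44, 87), (46, 71), (48, 63), (50, 61), (52, 64), (54, 81), (56, 103), (58, 122), (60, 140)]
```

Holder centre from three cameras is about (0.619, 0.0045) (y: wrist 0.0052, scene 0.0055, side 0.003), yaw about -1°. Move above it.

Emit:
{"fn": "tcp_steps", "kwargs": {
  "rows": [
    [0.015,0.001,0,0,0,0.019],
    [0.03,0.001,0,0,0,0],
    [0.03,0,0,0,0,0],
    [0.025,0,0,0,0,0],
    [0.014,0,0.02,0,0,0],
    [0,0,0.035,0,0,0],
    [0,0,0.035,0,0,0],
    [0,0,0.035,0,0,0],
    [0,0,0.035,0,0,0],
    [0,0,0.025,0,0,0],
    [0,0,0.01,0,0,0],
    [0,0,0,0,0,0]
  ]
}}

```text
clock: 24.38
ee_pos: [0.6205, 0.0041, 0.0828]
orientation: [-2.239, -2.2, 0.004]
contact_force: [0.3, 0.1, -3.8]
grip_width: 0.637
finger_force: 30.0
```

Emit:
{"fn": "tcp_steps", "kwargs": {
  "rows": [
    [0,0,0.004,0,0,0],
    [0,0,0,0,0,0],
    [0,0,0,0,0,0]
  ]
}}

```text
clock: 24.63
ee_pos: [0.6231, 0.0042, 0.0821]
orientation: [2.24, 2.2, 0.003]
contact_force: [0.4, 1.1, -4.6]
grip_width: 0.634
finger_force: 30.0
```

```bash
python3 snap.py w9; python3 - <<'E'
from cell import robot
from h import *
d=robot.snapshot("side");cv2.imwrite("pics/side1.png",d["color"][:,:,::-1])
E
```

```text
[0.6231316  0.00419364 0.08205272] toolx yaw 88.95836995620155 z [ 2.37973906e-03  7.53771154e-05 -9.99997166e-01] q [ 0.1   0.51 -0.28  1.83  0.18  0.83 -0.28]
```

Emit:
{"fn": "tcp_steps", "kwargs": {
  "rows": [
    [0,-0.003,0,0,0,0],
    [0,0,0.005,0,0,0],
    [0,0,0.005,0,0,0],
    [0,0,0,0,0,0],
    [0,0,0,0,0,0]
  ]
}}

```text
clock: 25.15
ee_pos: [0.6189, 0.0042, 0.0698]
orientation: [-2.241, -2.201, 0.001]
contact_force: [-0.2, 0.1, -4.5]
grip_width: 0.636
finger_force: 30.0
```

Emit:
{"fn": "tcp_steps", "kwargs": {
  "rows": [
    [0,0,0.004,0,0,0],
    [0,0,0.003,0,0,0],
    [0,0,0.003,0,0,0],
    [0,0,0,0,0,0],
    [0,0,0,0,0,0]
  ]
}}

```text
clock: 25.57
ee_pos: [0.6191, 0.0042, 0.06]
orientation: [-2.241, -2.201, 0.0]
contact_force: [-0.5, -0.5, -4.4]
grip_width: 0.637
finger_force: 30.0
```

Die bottom is now 3 mm below the cheek tops with no contact force. Continue gently.

Emit:
{"fn": "tcp_steps", "kwargs": {
  "rows": [
    [0,0,0.004,0,0,0],
    [0,0,0.004,0,0,0],
    [0,0,0,0,0,0],
    [0,0,0,0,0,0]
  ]
}}

```text
clock: 25.9
ee_pos: [0.619, 0.0042, 0.0519]
orientation: [-2.241, -2.201, 0.001]
contact_force: [0.9, 0.6, -4.7]
grip_width: 0.633
finger_force: 30.0
```

Emit:
{"fn": "tcp_steps", "kwargs": {
  "rows": [
    [0,0,0.004,0,0,0],
    [0,0,0.004,0,0,0],
    [0,0,0.003,0,0,0],
    [0,0,0,0,0,0],
    [0,0,0,0,0,0]
  ]
}}

```text
clock: 26.32
ee_pos: [0.6191, 0.0042, 0.041]
orientation: [-2.241, -2.201, 0.0]
contact_force: [0.1, -0.4, -4.6]
grip_width: 0.636
finger_force: 30.0
```

Emit:
{"fn": "tcp_steps", "kwargs": {
  "rows": [
    [0,0,0.003,0,0,0],
    [0,0,0.002,0,0,0],
    [0,0,0,0,0,0],
    [0,0,0,0,0,0]
  ]
}}

```text
clock: 26.65
ee_pos: [0.6192, 0.0042, 0.0362]
orientation: [-2.241, -2.201, 0.0]
contact_force: [0.0, -0.2, -3.9]
grip_width: 0.635
finger_force: 30.0
```

Emit:
{"fn": "tcp_steps", "kwargs": {
  "rows": [
    [0,0,0.001,0,0,0],
    [0,0,0,0,0,0],
    [0,0,0,0,0,0]
  ]
}}

```text
clock: 26.9
ee_pos: [0.6193, 0.0042, 0.0354]
orientation: [2.241, 2.201, 0.0]
contact_force: [0.4, 0.4, -4.2]
grip_width: 0.637
finger_force: 30.0
```

Emit:
{"fn": "tcp_steps", "kwargs": {
  "rows": [
    [0,0,0.001,0,0,0],
    [0,0,0,0,0,0],
    [0,0,0,0,0,0]
  ]
}}

```text
clock: 27.15
ee_pos: [0.6193, 0.0042, 0.0352]
orientation: [2.241, 2.201, 0.0]
contact_force: [-6.3, 0.1, 10.0]
grip_width: 0.633
finger_force: 30.0
```

```bash
python3 -c "
from cell import robot
print(robot.state()['contact_force'])"
```

```text
[-6.25593063  0.06350607  9.95570909]
```

Bed contact came at the expected height (TCP 0.0352). Release, rise, then look.

Emit:
{"fn": "tcp_steps", "kwargs": {
  "rows": [
    [0,0,0,0,0,0],
    [0,0,0,0,0,0],
    [0,0,0,0,0,0],
    [0,0,0,0,0,0],
    [0,0,-0.01,0,0,0],
    [0,0,-0.02,0,0,0],
    [0,0,-0.035,0,0,0],
    [0,0,-0.035,0,0,0],
    [-0.02,0,-0.035,0,0,0],
    [-0.03,0,-0.03,0,0,0],
    [-0.03,0,-0.03,0,0,0],
    [-0.03,0,-0.03,0,0,0]
  ],
  "finger_gap": 0.75
}}

```text
clock: 28.15
ee_pos: [0.6169, -0.1052, 0.2604]
orientation: [2.24, 2.202, 0.001]
contact_force: [1.7, -0.2, 0.1]
grip_width: 0.747
finger_force: 0.0
```

Emit:
{"fn": "tcp_steps", "kwargs": {
  "rows": [
    [0,0,0,0,0,0],
    [0,0,0,0,0,0],
    [0,0,0,0,0,0]
  ]
}}

```text
clock: 28.4
ee_pos: [0.617, -0.1035, 0.2577]
orientation: [-2.241, -2.201, -0.0]
contact_force: [0.3, 0.3, -1.0]
grip_width: 0.752
finger_force: 0.0
```

```bash
python3 snap.py w10; python3 - <<'E'
from h import *
import pickle
s=pickle.load(open("w10.pkl","rb"));C=cam("wrist",s);g=cv2.cvtColor(cv2.imread("pics/w10.png"),6)
def line(P,name):
    p=proj(P,C).astype(np.float32);print(name,p[0].round(),p[-1].round(),cv2.remap(g,p[:,0].copy(),p[:,1].copy(),1).ravel().tolist())
ys=np.arange(-.05,.0601,.002);xs=np.arange(.575,.666,.002)
line([[.619,y,.05] for y in ys],"across z.05 y -50..60 step2")
line([[x,.0205,.05] for x in xs],"land z.05 x 575..665 step2");line([[x,-.0105,.05] for x in xs],"land2")
line([[x,.036,.04] for x in xs],"cheek z.04")
E
```

```text
[ 0.61700354 -0.1035003   0.25768249] toolx yaw 88.98054991963345 z [-6.35226125e-05  4.47123064e-04 -9.99999898e-01] q [ 0.27  0.33 -0.27  1.67  0.09  1.16 -0.04]
across z.05 y -50..60 step2 [282. 143.] [280.  39.] [196, 196, 196, 191, 160, 168, 174, 163, 103, 109, 118, 120, 122, 122, 116, 113, 104, 72, 84, 85, 85, 79, 75, 85, 84, 84, 84, 85, 83, 84, 84, 66, 70, 84, 83, 84, 82, 48, 66, 106, 119, 120, 120, 119, 103, 107, 167, 158, 183, 194, 194, 194, 194, 194, 194, 194]
land z.05 x 575..665 step2 [241.  79.] [322.  78.] [177, 177, 177, 177, 177, 178, 165, 105, 84, 83, 82, 84, 84, 83, 84, 84, 84, 84, 84, 84, 84, 84, 84, 84, 85, 85, 86, 85, 86, 86, 86, 86, 86, 86, 86, 87, 100, 157, 178, 180, 180, 180, 180, 180, 181, 181]
land2 [243. 109.] [322. 107.] [177, 178, 178, 178, 178, 178, 159, 97, 83, 83, 83, 83, 83, 83, 84, 84, 84, 84, 84, 84, 85, 84, 85, 85, 85, 85, 85, 86, 85, 86, 86, 86, 86, 86, 87, 88, 113, 171, 183, 183, 184, 183, 184, 183, 183, 183]
cheek z.04 [242.  66.] [321.  64.] [178, 178, 179, 179, 180, 180, 177, 137, 103, 114, 116, 118, 118, 119, 119, 120, 120, 120, 123, 122, 121, 121, 120, 120, 121, 122, 122, 121, 121, 121, 121, 120, 120, 119, 118, 118, 111, 141, 183, 186, 186, 186, 186, 186, 187, 186]
```

Die ends (x 0.588–0.648) are level with the cheek ends (0.589–0.649), the die sits between the cheeks with its groove edges on top, and the gripper is clear. Hand in.

```bash
python3 -c "
from cell import robot
print(robot.sign_off())"
```

```text
the job is handed in; nothing more can be done
None
```

The job is handed in at about 28 s of the 72 s allowed: the wide-groove die rests groove up and fully down between the holder's cheeks, its ends within about 1 mm of the cheek ends, and the twin-groove die was left in the drawer; the sign-off returned no verdict.

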